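Lean the slumped guidance panel back on its stand

ROBOT

A 6-joint arm with a two-finger parallel gripper is mounted at the origin on the work surface. World frame = base frame: x ahead of the robot, y to its left, z up, the work surface at z = 0. Lengths are in m, angles in rad, forces in N, time in s.
With the tool pointing down it reaches from about 0.35 to 0.85 m from the base axis. Payload 8.1 kg.
Tool frame: the origin (TCP) lies on the centre line of the jaws, within the pads' length; the fingertips stand 19 mm ahead of it and the grasp point (between the pads) is the TCP; z points along the fingers, y is the direction in which the jaws open and shut (so a half turn about z gives the same grasp; the last joint's range is limited). The gripper opens to 93 mm and grips with 3 to 60 N. Pads are 15 mm wide; open, the fingers measure 128 mm over their backs; the gripper's body (75 mm by 188 mm) begins 65 mm behind the grasp point.
Start: joints at [-1.272, 0.13, 1.488, -0, 1.523, -0.085], TCP at [0.225, -0.556, 0.238] pointing down, gripper open.
Joint ranges: [-2.96, 2.96], [-0.89, 2.26], [0.02, 2.5], [-1.34, 4.48], [0, 2.73], [-2.66, 2.66]. Speed limits (rad/s): [2.39, 2.39, 2.79, 3.14, 3.14, 3.14].

INTERFACE

Orientations are given as a 3x3 rotation matrix whose columns are the frame's x, y, z axes.
In Python, from workcell import status, eyes, ticket, finder gives the robot as it stands.
- The arm moves only by the shell command python3 -m crank 'ROWS'. ROWS is a JSON object of lists of equal length, an entry for each row: "linear": the shift along the tool's x, y, z in mm, a list of three; "turn": the turn about the tool's z in rad; "fingers": the opening, from 0 (shut) to 1 (fully open). A call has 1 to 20 rows; each row is the pose to reach, as a shift and turn from the pose commanded when the call began, along the tool's axes at that moment; what a row does not reach only later rows make up. A row lasts 1/12 s, in which the tool goes at most 41.7 mm and 7.16 degrees, less where a joint would pass 70% of its speed; a pose out of reach is approached as far as the arm can. A call with a gripper value outside its range is refused whole. The fingers move at their own pace and stop on an object; the grip force is fixed at half the most. Time passes only in rows, so rows that repeat a pose let the fingers close. It gives the time, the measured TCP pose, the force and the opening at its end, in the units of the state.
- status.read_state(): the state, without advancing time (a new reading comes with each control period).
- eyes.snapshot(name): name is "scene" or "top" or "wrist"; returns a dict with "pixels" (384x512x3 uint8, red, green, blue), "range_z" (384x512 float32, m along the optical axis (not along the pixel's ray), 0 where there is no reading), "vfov" (degrees; the focal length in pixels is half the picture's height over the tangent of half this angle, whatever the lens; pixels are square), "cx", "cy" (the principal point, pixels), "R" (3x3) and "t" (3): a world point X has camera coordinates R X + t. Camera axes: x right, y down, z forward; pixel columns grow to the right and rows downward; lengths in m; the calibration is good to about 2 mm. A picture is of the moment at which its call begins.
- ticket.close_job(): hands the job in, once; it reports no verdict.
Trained networks look in the newest picture that a camera, given by its name, has taken for a name from the list of things; names that differ only in an ending like _2 or _b are one class to them, and where a whole thing is asked for, a point or a joint stands for the part that bears it (a point fixed in the world has none). Each returns a list of dicts, best first, with "confidence" (0 to 1); they miss things now and then, are a little off and sometimes report something else, mostly with a low value. They report only what shows in the picture. A call takes as long as a camera call. They do not tell look-alikes from the thing itself.
- finder.look_for(label, camera): "rect" ([left, top, right, bottom] as shares, 0 to 1, of the picture: columns of its width, rows of its height, round what is visible of it).
The state is a dict: "time": time; "joints": joint angles; "joint_vel": joint speeds; "tau": joint torques, N m; "tcp_pos": TCP position; "tcp_rot": TCP orientation; "wrist_force": force on the tool from outside, world axes, zero at the start; "moment": the same for the moment, N m; "grip_width": finger opening in m.
Only numpy, scipy, OpenCV 4.12 (cv2) and the standard library are available. Lean on these libraries where they do the work, as an engineer would, in place of code of your own. Each camera call takes 0.05 s, during which the arm holds its last target.

TASK

The white guidance panel has slumped forward onto the front rail of its stand. Tip it back so that it leans flat against the sloped back, and slide it along the ledge until its side edge meets the tall end plate. Do not lift the panel off the ledge, and leave the other things on the desk where they are.

Things in the scene. Friction and masses are not known exactly. Their poses are not given: they have to be found in the camera images.
- panel: Loose rigid white panel 180 wide, 140 tall, 8 mm thick, 240 g. Origin: middle of its bottom edge, mid thickness; z up the panel, y along its width, x through it, away from the robot. At first its foot is in the ledge corner and it leans 24 degrees towards the robot on the front rail, its upper 45 mm above the rail. Pushed away near its top edge it pivots on its foot; past upright it falls back.
- stand: Fixed stand: white base board 175 x 430 x 10 mm, aluminium sloped back and ledge, front rail. Origin: on the desk under the stand; x away from the robot across the stand, y along its length, z up. The corner of ledge and back runs along y at x = 10, z = 34 mm. The front rail is an 8 mm round bar along the whole length at x = -37, z = 119 mm, on a post at each end (y = +-210 mm).
- backrest: Sloped back and ledge, a fixed part of the stand. Origin: midway along the corner of ledge and back; z up the sloping face, which leans 24 degrees from upright, away from the robot; y along the stand; x square to the face, pointing behind it. Face: plane x = 0, z = 0 to 110 mm, y = +-210 mm, 8 mm thick. Ledge: plane z = 0, x = -50 to 0 mm, no lip.
- tall_end: The tall white end plate, fixed across one end of the stand (either end): 120 mm deep, 8 mm thick along the stand, its top 155 mm above the desk. Origin: in the middle of its thickness, 10 mm above the desk; y along the stand's length, so its two faces are at y = +-4 mm.
- low_end: The low white end plate, fixed across the other end of the stand: the same but its top only 68 mm above the desk. Origin and axes as for the tall one. The two plates' middles are 392 mm apart.
- mouse: Black computer mouse 105 x 60 x 32 mm, on the desk on the robot's side of the stand; not to be disturbed. Origin: centre of its underside.
- stapler: Grey stapler 130 x 34 x 44 mm, on the desk on the robot's side of the stand; not to be disturbed. Origin: centre of its underside.
- sanitiser: White bottle 60 mm across, 150 mm tall, to the left; not to be disturbed. Origin: centre of its underside.
- mug: White mug 80 mm across, 90 mm tall, to the right; not to be disturbed. Origin: centre of its underside.
- card_box: Cardboard box 100 x 140 x 50 mm, to the left; not to be disturbed. Origin: centre of its underside.
- tin: Flat round grey tin 90 mm across, 25 mm high, to the right; not to be disturbed. Origin: centre of its underside.
There are look-alikes about, which are no part of the job. Leave any purple look-alike of the panel alone.

How it is judged:
By the outcome, as a careful person would: the job done as asked, in the order asked, and still so for the second after the job is handed in, with the robot touching nothing.
It also fails if it takes over 51 s, if anything falls off the work surface, if the arm or the gripper's body presses on something with over 40 N, if the wrist force passes 120 N, or if a joint passes its speed limit or range.

## Working session

There is one attempt and no reset: what is moved stays moved. The work goes in short steps, Python scripts to look and compute and a shell command to move; the robot and the scene stay as the last step left them, time stands still between calls to the robot, and variables do not carry over. Pictures are saved under pics/ and viewed, and the job is handed in when it is done.

```bash
mkdir -p pics; ls
cat > h.py <<'E'
from workcell import status, eyes, ticket, finder
import numpy as np, cv2
def snap(n,fn=None):
    s=eyes.snapshot(n)
    if fn: cv2.imwrite('pics/'+fn,s['pixels'][:,:,::-1])
    return s
def cloud(s):
    h,w=s['range_z'].shape
    f=h/2/np.tan(np.radians(s['vfov'])/2)
    v,u=np.mgrid[0:h,0:w]
    z=s['range_z'].astype(float)
    P=np.stack([(u-s['cx'])*z/f,(v-s['cy'])*z/f,z],-1)
    W=(P-np.array(s['t']))@np.array(s['R'])
    W[z==0]=np.nan
    return W
E
python3 - <<'E'
from h import *
for n in ['scene','top']:
    s=snap(n,n+'0.png'); np.savez(n+'0.npz',W=cloud(s),px=s['pixels'])
    for l in ['panel','stand','tall_end','low_end','mouse','stapler']:
        r=finder.look_for(l,n)
        print(n,l,[(np.round(np.array(x['rect'])*[512,384,512,384]).astype(int).tolist(),round(x['confidence'],2)) for x in r[:3]])
st=status.read_state();print({k:np.round(v,3).tolist() for k,v in st.items()})
E
```

```text
pics
scene panel [([88, 169, 169, 217], 0.95), ([250, 122, 311, 150], 0.8), ([243, 153, 306, 230], 0.72)]
scene stand [([185, 147, 332, 292], 0.72)]
scene tall_end [([195, 137, 232, 192], 0.74)]
scene low_end [([290, 239, 328, 279], 0.7)]
scene mouse [([303, 197, 340, 229], 0.66)]
scene stapler []
top panel [([304, 100, 364, 153], 0.87), ([210, 182, 264, 201], 0.79), ([115, 173, 162, 208], 0.71)]
top stand [([174, 155, 307, 212], 0.59)]
top tall_end [([300, 157, 306, 201], 0.57)]
top low_end [([184, 186, 184, 210], 0.39)]
top mouse [([210, 218, 233, 250], 0.63)]
top stapler [([260, 218, 300, 225], 0.68)]
{'time': 0.7, 'joints': [-1.272, 0.13, 1.488, -0.0, 1.523, -0.085], 'joint_vel': [-0.0, -0.0, 0.001, -0.001, 0.001, 0.001], 'tau': [0.001, -55.958, -49.194, 0.077, 0.023, -0.0], 'tcp_pos': [0.225, -0.556, 0.238], 'tcp_rot': [[0.927, 0.374, 0.0], [0.374, -0.927, -0.0], [-0.0, 0.0, -1.0]], 'wrist_force': [0.44, -0.278, 0.358], 'moment': [0.013, 0.033, -0.025], 'grip_width': 0.093}
```

View pics/scene0.png

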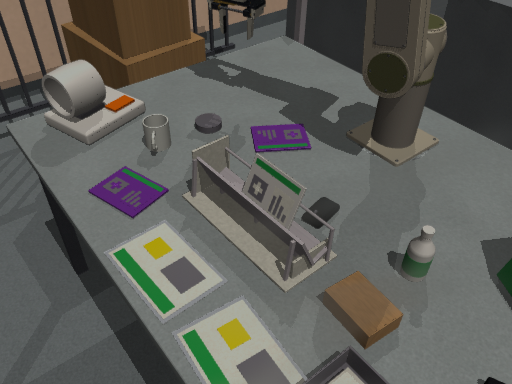

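View pics/top0.png

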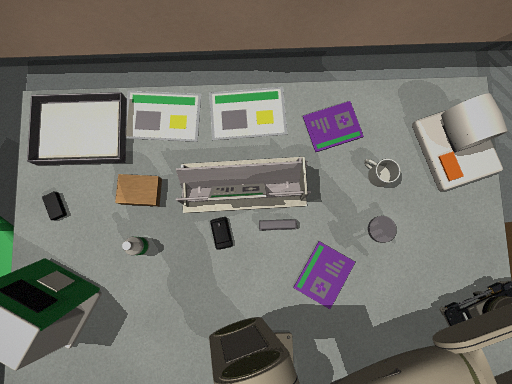

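Run:
```python
import numpy as np,cv2
d=np.load('top0.npz');W=d['W'];px=d['px']
sub=px[145:260,165:320]
cv2.imwrite('pics/topz.png',cv2.resize(sub[:,:,::-1],None,fx=5,fy=5,interpolation=cv2.INTER_NEAREST))
d2=np.load('scene0.npz');
cv2.imwrite('pics/scz.png',cv2.resize(d2['px'][120:300,175:345][:,:,::-1],None,fx=4,fy=3.3,interpolation=cv2.INTER_CUBIC)[:600])
for n in (W,d2['W']):
    print(np.round(n[200,235],3))
# footprint at z~10mm & high bits
for r in range(152,216,3):
    print(r,' '.join('%4.0f'%(1000*W[r,c,2]) for c in range(176,314,5)))
print(np.round(W[152:216:6,240,:2],3).tolist(), np.round(W[185,176:314:12,:2],3).tolist())
```

```text
[0.554 0.07  0.01 ]
[ 0.611 -0.039  0.031]
152    1   -0    1    3    1    0   -3   -4    1   -8    0    0   -1   -2    5   -6    3    0   -2   -0   -2   -4   -3   -3   -1   -2    3   -3
155   -3   -2   -3    3   -2    2    4   -0    2    3   -4   -1   -5    7   -3   -1    1   -0    6   -1   -4    1   -1    1   -4    0   -1   -1
158    2   -3   -1   -3   -1   -1   -2   -3   -2   -1    3    1   -1   -2   -3   -3    2    0    2   11    8   10   12    8   12  133    2   -2
161   -2    4   -5    2   -2    3   -4   -1   -2   10   14    7    7   12   10    5   10   13   10   10    9    7   13   13  128  134  133    0
164    1   -2   10    9    3    8    7    6    5    7    5    6    7  125  132  131  131  132  134  133  136  129  128  132  126  125  124   -1
167    2  130   79  128  130  134  129  132  138  134  133  130  128  129  132  126  123  125  122  122  117  120  113  115  113  113  110    0
170  134  130  129  125  124  122  119  nan  122  118  118  119  114  112  109  112  108  108  107  107  104   99  101  102   97  111    3   -0
173   -4  112  112  113  110  108  111  109  103 
[... 1774 characters left out ...]
  3   -1   -6   -5   -4   -3    1   -2    2   -5
212   -3   -1    8   13   -0    4   -5    1   -0   -5   -4   -2    2   -3   -4   -1   -1   -1   -2    3   -3   -1    2   -0    2   -5    1   -3
215    5   -3   -4   -0    6   -1    2   -4   -4   -4   -2   -2   -2   -5   -1   -1    2   -2    5   -2    1    1   -1   -2   -1    1   -3   -1
[[0.727, 0.05], [0.704, 0.05], [0.681, 0.05], [0.637, 0.046], [0.623, 0.048], [0.609, 0.05], [0.584, 0.049], [0.554, 0.047], [0.554, 0.053], [0.533, 0.053], [0.513, 0.054]] [[nan, nan], [0.604, 0.226], [0.603, 0.185], [0.603, 0.145], [0.603, 0.105], [0.6, 0.064], [0.598, 0.023], [0.595, -0.017], [0.599, -0.059], [0.597, -0.099], [0.596, -0.14], [0.602, -0.186]]
```

View pics/topz.png

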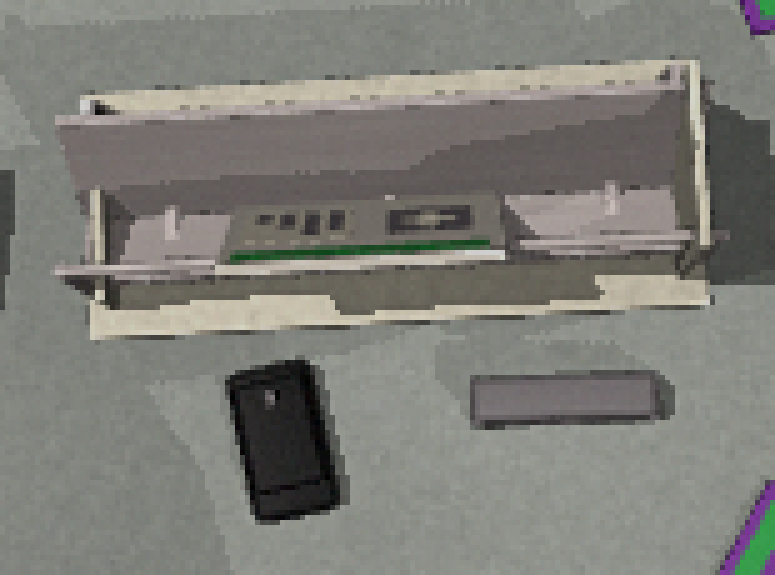

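View pics/scz.png

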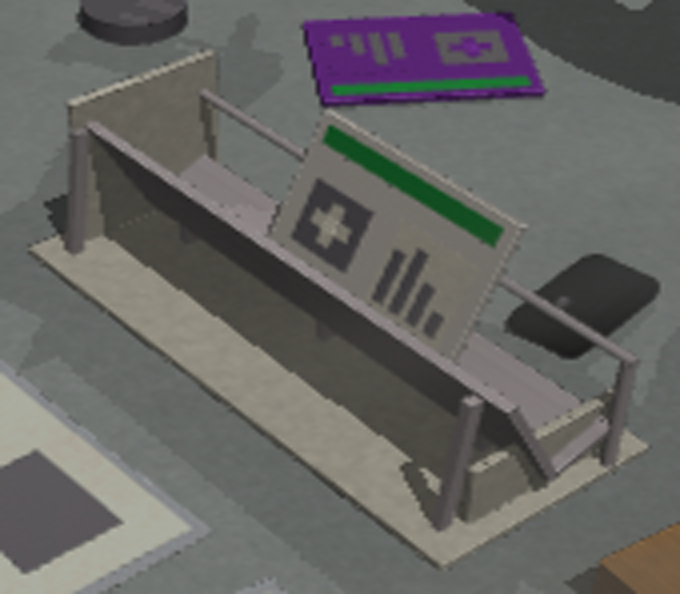

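Run:
```python
import numpy as np
from scipy.optimize import least_squares
d=np.load('top0.npz');W=d['W']
P=W[170:183,185:296].reshape(-1,3);P=P[np.isfinite(P).all(1)&(P[:,2]>45)&(P[:,2]<115)]
def f(p):
    c,s=np.cos(p[0]),np.sin(p[0])
    x=(P[:,0])*c+(P[:,1])*s-p[1]   # stand x
    return (x-.010)*np.cos(np.radians(24))-(P[:,2]-.034)*np.sin(np.radians(24))
r=least_squares(f,[0,.6],loss='soft_l1',f_scale=.003)
psi,ox=r.x;print(psi,ox,np.std(r.fun),len(P))
R=np.array([[np.cos(psi),-np.sin(psi)],[np.sin(psi),np.cos(psi)]])
def st(X): return np.c_[X[:,:2]@R-[ox,0],X[:,2]]
for nm in ['top','scene']:
    W=np.load(nm+'0.npz')['W']
    Q=W.reshape(-1,3);S=st(np.nan_to_num(Q,nan=9));
    m=(S[:,2]>.14)&(S[:,2]<.17)&(abs(S[:,0])<.1)&(S[:,1]<-.1)&(S[:,1]>-.3)
    T=S[m];print(nm,'tall',len(T),np.percentile(T,[2,50,98],axis=0).round(4).tolist())
    # low end z 62..72 y>.15
    m=(S[:,2]>.05)&(S[:,2]<.072)&(abs(S[:,0]+.03)<.03)&(S[:,1]>.15)&(S[:,1]<.3)
    T=S[m];print(nm,'low',len(T),np.percentile(T,[2,50,98],axis=0).round(4).tolist() if len(T) else'')
    m=(S[:,2]>.127)&(S[:,2]<.19)&(S[:,0]<-.02)&(S[:,0]>-.1)&(abs(S[:,1])<.18)
    T=S[m];print(nm,'panel',len(T),np.percentile(T,[1,3,50,97,99],axis=0).round(4).tolist())
```

```text
0.0 0.6 nan 0
top tall 117 [[-0.0491, -0.1598, 0.143], [0.0075, -0.154, 0.1535], [0.0637, -0.1496, 0.1583]]
top low 96 [[-0.0587, 0.1607, 0.0505], [-0.0457, 0.232, 0.0573], [-0.0022, 0.245, 0.0694]]
top panel 396 [[-0.0619, -0.1583, 0.1275], [-0.0611, -0.1572, 0.1291], [-0.0496, 0.0462, 0.157], [-0.0296, 0.1386, 0.1675], [-0.0233, 0.1438, 0.1683]]
scene tall 225 [[-0.0479, -0.1569, 0.1404], [0.0109, -0.15, 0.1496], [0.0659, -0.1463, 0.1556]]
scene low 234 [[-0.056, 0.1556, 0.0502], [-0.0426, 0.2395, 0.0572], [-0.0023, 0.2548, 0.0702]]
scene panel 1114 [[-0.0604, -0.1534, 0.1274], [-0.058, -0.1522, 0.1282], [-0.0461, 0.0599, 0.1476], [-0.0322, 0.1459, 0.1654], [-0.0241, 0.1476, 0.1661]]
  ret = _var(a, axis=axis, dtype=dtype, out=out, ddof=ddof,
  arrmean = um.true_divide(arrmean, div, out=arrmean,
  ret = ret.dtype.type(ret / rcount)
```

```bash
cat > fit.py <<'E'
import numpy as np
from scipy.optimize import least_squares
t=np.radians(24)
def fit(W,box):
    a,b,c,d=box
    P=W[a:b,c:d].reshape(-1,3);P=P[np.isfinite(P).all(1)&(P[:,2]>.045)&(P[:,2]<.115)]
    def f(p):
        c,s=np.cos(p[0]),np.sin(p[0])
        return (P[:,0]*c+P[:,1]*s-p[1]-.010)*np.cos(t)-(P[:,2]-.034)*np.sin(t)
    r=least_squares(f,[0,.6],loss='soft_l1',f_scale=.003)
    return r.x,np.std(r.fun),len(P)
E
python3 - <<'E'
from fit import *
W=np.load('top0.npz')['W']
(psi,ox),sd,n=fit(W,(170,183,185,296));print(psi,ox,sd,n)
R=np.array([[np.cos(psi),-np.sin(psi)],[np.sin(psi),np.cos(psi)]])
def st(X): return np.c_[X[:,:2]@R-[ox,0],X[:,2]]
for nm in ['top','scene']:
    W=np.load(nm+'0.npz')['W']
    S=st(np.nan_to_num(W.reshape(-1,3),nan=9))
    def pr(l,m):
        T=S[m];print(nm,l,len(T),(1000*np.percentile(T,[1,5,50,95,99],axis=0)).round(0).tolist())
    pr('tall',(S[:,2]>.147)&(S[:,2]<.17)&(abs(S[:,0]-.01)<.08)&(S[:,1]<-.1)&(S[:,1]>-.3))
    pr('low',(S[:,2]>.060)&(S[:,2]<.075)&(abs(S[:,0]+.03)<.03)&(S[:,1]>.1)&(S[:,1]<.3)) 
    pr('panel',(S[:,2]>.130)&(S[:,2]<.19)&(S[:,0]<-.02)&(S[:,0]>-.1)&(abs(S[:,1]-.03)<.15))
    pr('backtop',(S[:,2]>.127)&(S[:,2]<.15)&(S[:,0]<.1)&(S[:,0]>.03)&(abs(S[:,1]-.03)<.35))
    pr('rail',(S[:,2]>.11)&(S[:,2]<.135)&(S[:,0]<-.02)&(S[:,0]>-.08)&(abs(S[:,1]-.03)<.35))
E
```

```text
0.031103480310037752 0.5930940142323975 0.0014447287062198438 1280
top tall 106 [[-49.0, -178.0, 148.0], [-44.0, -177.0, 149.0], [10.0, -173.0, 154.0], [63.0, -170.0, 158.0], [67.0, -170.0, 159.0]]
top low 40 [[-49.0, 103.0, 61.0], [-48.0, 111.0, 61.0], [-22.0, 216.0, 67.0], [-1.0, 222.0, 71.0], [-0.0, 228.0, 74.0]]
top panel 343 [[-52.0, -48.0, 131.0], [-51.0, -41.0, 132.0], [-43.0, 39.0, 160.0], [-30.0, 119.0, 167.0], [-29.0, 127.0, 168.0]]
top backtop 448 [[45.0, -182.0, 127.0], [51.0, -168.0, 128.0], [55.0, 19.0, 131.0], [61.0, 214.0, 136.0], [69.0, 227.0, 144.0]]
top rail 331 [[-49.0, -190.0, 111.0], [-41.0, -170.0, 114.0], [-35.0, 11.0, 122.0], [-22.0, 213.0, 132.0], [-20.0, 231.0, 134.0]]
scene tall 141 [[-48.0, -177.0, 147.0], [-42.0, -176.0, 148.0], [12.0, -169.0, 152.0], [65.0, -166.0, 156.0], [67.0, -166.0, 156.0]]
scene low 137 [[-45.0, 101.0, 60.0], [-39.0, 105.0, 61.0], [-11.0, 219.0, 67.0], [-1.0, 236.0, 73.0], [-0.0, 239.0, 74.0]]
scene panel 951 [[-51.0, -46.0, 130.0], [-48.0, -39.0, 132.0], [-39.0, 49.0, 149.0], [-30.0, 126.0, 165.0], [-28.0, 131.0, 166.0]]
scene backtop 583 [[32.0, -173.0, 127.0], [43.0, -170.0, 128.0], [58.0, 30.0, 132.0], [66.0, 217.0, 144.0], [71.0, 231.0, 148.0]]
scene rail 884 [[-43.0, -171.0, 111.0], [-39.0, -167.0, 112.0], [-29.0, 50.0, 121.0], [-22.0, 215.0, 134.0], [-20.0, 237.0, 135.0]]
```

```bash
python3 -m crank '{"linear":[[476,-468,0],[476,-468,0],[476,-468,0],[476,-468,0],[476,-468,0],[476,-468,0],[476,-468,0],[476,-468,0],[476,-468,0],[476,-468,0],[476,-468,0],[476,-468,0],[476,-468,0],[476,-468,0],[476,-468,0],[476,-468,0],[476,-468,0],[476,-468,0],[476,-468,0],[476,-468,0]],"turn":[0.1,0.2,0.3,0.352,0.352,0.352,0.352,0.352,0.352,0.352,0.352,0.352,0.352,0.352,0.352,0.352,0.352,0.352,0.352,0.352],"fingers":[1,1,1,1,1,1,1,1,1,1,1,1,1,1,1,1,1,1,1,1]}'
cat >> fit.py <<'E'
PSI,OX=0.0311,0.5931
def tcp(s):
    c,n=np.cos(PSI),np.sin(PSI);x,y,z=s['tcp_pos']
    print('t',round(s['time'],2),'stand x,y mm',round(1000*(x*c+y*n-OX),1),round(1000*(-x*n+y*c),1),'tipz',round(1000*z-19,1),'F',np.round(s['wrist_force'],2),'yaw-psi',round(np.arctan2(s['tcp_rot'][1][0],s['tcp_rot'][0][0])-PSI,4),'gw',s['grip_width'])
E
python3 -c "
from fit import *
from workcell import status
tcp(status.read_state())"
```

```text
time: 2.37
tcp_pos: [0.4906, 0.0547, 0.2376]
tcp_rot: [[1.0, 0.031, -0.0], [0.031, -1.0, -0.0], [-0.0, 0.0, -1.0]]
wrist_force: [0.6, -0.3, 0.3]
grip_width: 0.0931
t 2.37 stand x,y mm -101.1 39.5 tipz 218.6 F [ 0.6  -0.27  0.31] yaw-psi -0.0004 gw 0.0930535758264608
```

```bash
python3 -m crank '{"linear":[[0,0,25],[0,0,50],[0,0,72],[0,0,72],[0,0,72]],"turn":[0,0,0,0,0],"fingers":[1,1,1,1,1]}'
python3 - <<'E'
from fit import *; from h import *
tcp(status.read_state())
s=snap('wrist','w1.png'); W=cloud(s)
s=snap('scene'); cv2.imwrite('pics/s1.png',cv2.resize(s['pixels'][100:300,160:360][:,:,::-1],None,fx=3,fy=3))
E
```

```text
time: 2.78
tcp_pos: [0.4897, 0.0545, 0.1649]
tcp_rot: [[1.0, 0.03, -0.003], [0.03, -1.0, -0.0], [-0.003, 0.0, -1.0]]
wrist_force: [0.2, -0.5, 1.5]
grip_width: 0.0931
t 2.78 stand x,y mm -102.0 39.3 tipz 145.9 F [ 0.19 -0.46  1.5 ] yaw-psi -0.0015 gw 0.09305509767649539
```

View pics/w1.png

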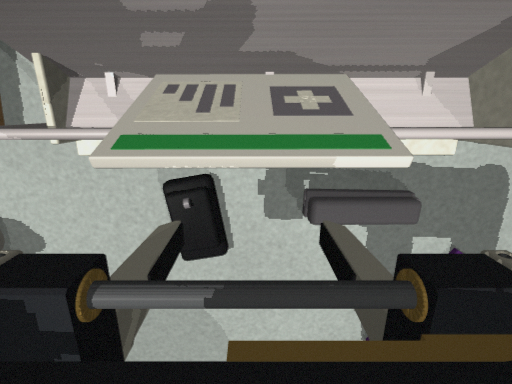

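View pics/s1.png

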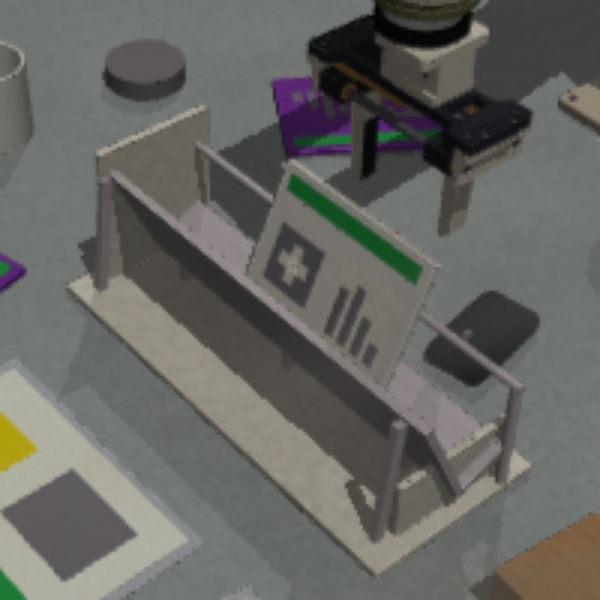

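```bash
python3 -m crank '{"linear":[[15,-1,0],[30,-1,0],[36,-1,0],[42,-1,0],[48,-1,0],[54,-1,0],[60,-1,0],[66,-1,0],[72,-1,0],[78,-1,0],[84,-1,0],[89,-1,0],[94,-1,0],[98,-1,0]],"turn":[0,0,0,0,0,0,0,0,0,0,0,0,0,0],"fingers":[1,1,1,1,1,1,1,1,1,1,1,1,1,1]}'
cat > chk.py <<'E'
import sys
from fit import *; from h import *
tcp(status.read_state())
n=sys.argv[1]
s=snap('wrist','w%s.png'%n)
s=snap('scene'); np.savez('sc%s.npz'%n,W=cloud(s),px=s['pixels']); cv2.imwrite('pics/s%s.png'%n,cv2.resize(s['pixels'][100:300,160:360][:,:,::-1],None,fx=3,fy=3))
E
python3 chk.py 2
```

```text
time: 4.05
tcp_pos: [0.5893, 0.06, 0.1656]
tcp_rot: [[0.999, 0.032, -0.0], [0.032, -0.999, 0.0], [-0.0, -0.0, -1.0]]
wrist_force: [-0.3, 0.3, -0.3]
grip_width: 0.093
t 4.05 stand x,y mm -2.2 41.6 tipz 146.6 F [-0.26  0.33 -0.34] yaw-psi 0.0007 gw 0.0930028756250496
```

View pics/s2.png

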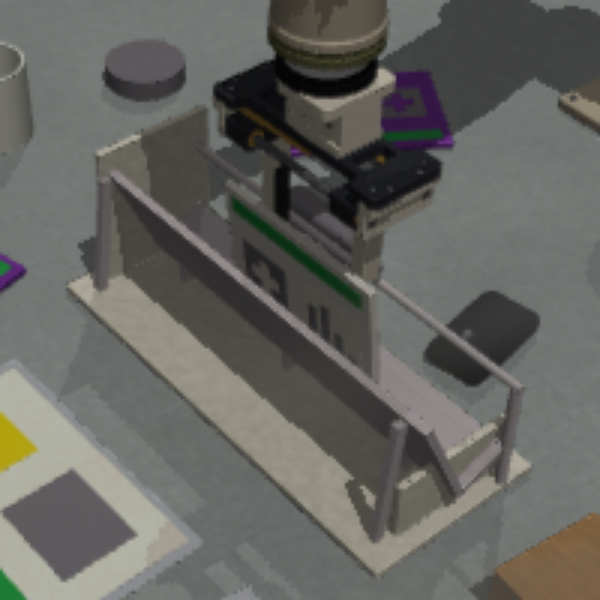

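View pics/w2.png

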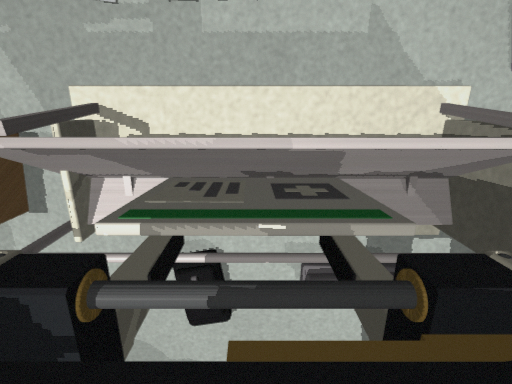

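Scene view: the panel is nearly upright (top edge from about (230,190) to (380,285)), both fingers behind it and evenly placed. I'll keep following it over.

```bash
python3 -m crank '{"linear":[[3,0,0],[6,0,0],[9,0,0],[12,0,0],[15,0,0],[18,0,0],[21,0,0],[24,0,0],[27,0,0],[30,0,0],[33,0,0],[36,0,0],[36,0,0],[36,0,0]],"turn":[0,0,0,0,0,0,0,0,0,0,0,0,0,0],"fingers":[1,1,1,1,1,1,1,1,1,1,1,1,1,1]}'
python3 chk.py 3
```

```text
time: 5.32
tcp_pos: [0.6248, 0.0611, 0.1656]
tcp_rot: [[0.999, 0.032, -0.0], [0.032, -0.999, 0.0], [-0.0, -0.0, -1.0]]
wrist_force: [0.2, 0.3, -0.5]
grip_width: 0.093
t 5.32 stand x,y mm 33.3 41.6 tipz 146.6 F [ 0.15  0.31 -0.52] yaw-psi 0.0007 gw 0.09304154530730498
```

View pics/s3.png

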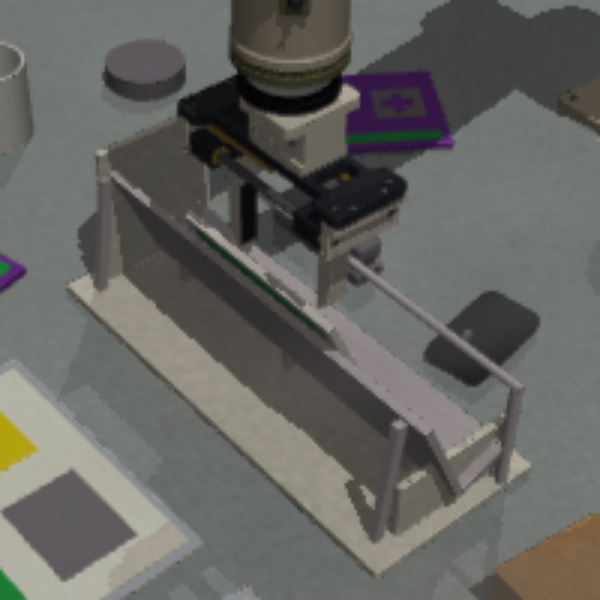

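View pics/w3.png

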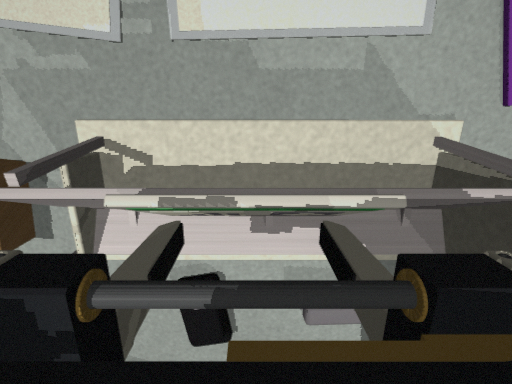

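```bash
python3 -m crank '{"linear":[[-15,0,0],[-25,0,-15],[-30,0,-45],[-30,0,-60],[-30,-35,-60],[-30,-70,-60],[-30,-105,-60],[-30,-130,-60],[-30,-130,-60],[-30,-130,-60]],"turn":[0,0,0,0,0,0,0,0,0,0],"fingers":[1,1,1,1,0,0,0,0,0,0]}'
python3 chk.py 4
cat > pan.py <<'E'
import sys
from fit import *
n=sys.argv[1]
from h import *
for nm in ['scene','top']:
    s=snap(nm,'full_%s%s.png'%(nm,n)); W=cloud(s); px=s['pixels'].astype(int)
    c,k=np.cos(PSI),np.sin(PSI); R=np.array([[c,-k],[k,c]])
    S=W.reshape(-1,3); S=np.c_[S[:,:2]@R-[OX,0],S[:,2]]
    # backrest frame shifted
    x=S[:,0]-.010;z=S[:,2]-.034
    b=np.c_[x*np.cos(t)-z*np.sin(t),S[:,1],x*np.sin(t)+z*np.cos(t)]*1000
    m=(b[:,0]>-16)&(b[:,0]<12)&(b[:,2]>115)&(b[:,2]<150)&(b[:,1]>-167)&(b[:,1]<230)
    T=b[m];print(nm,'top strip',len(T),np.percentile(T,[1,5,50,95,99],axis=0).round(0).tolist())
    # near-top z where panel front exists
    if nm=='top':
        for y in range(-160,220,20):
            q=(abs(b[:,1]-y)<10)&(b[:,2]>15)&(b[:,2]<105)&(abs(b[:,0])<25)
            print(y,np.round(np.median(b[q,0]),1) if q.any() else None,end='; ')
E
python3 pan.py 4
```

```text
time: 6.25
tcp_pos: [0.5902, 0.1914, 0.2256]
tcp_rot: [[0.999, 0.034, -0.0], [0.034, -0.999, -0.0], [-0.0, 0.0, -1.0]]
wrist_force: [0.4, -0.4, 0.2]
grip_width: 0.0578
t 6.25 stand x,y mm 2.7 172.9 tipz 206.6 F [ 0.45 -0.45  0.24] yaw-psi 0.0034 gw 0.05784986594278431
scene top strip 347 [[-8.0, -112.0, 116.0], [-7.0, -40.0, 119.0], [-2.0, 51.0, 137.0], [1.0, 130.0, 141.0], [1.0, 131.0, 142.0]]
top top strip 295 [[-11.0, -48.0, 116.0], [-10.0, -42.0, 117.0], [-8.0, 21.0, 132.0], [-2.0, 85.0, 141.0], [-1.0, 90.0, 142.0]]
-160 -0.2; -140 -0.1; -120 -0.0; -100 0.4; -80 0.1; -60 -0.5; -40 -8.0; -20 -8.4; 0 -8.2; 20 -7.8; 40 -8.1; 60 -8.6; 80 -8.5; 100 -8.0; 120 -8.1; 140 -0.2; 160 None; 180 None; 200 None;
```

View pics/s4.png

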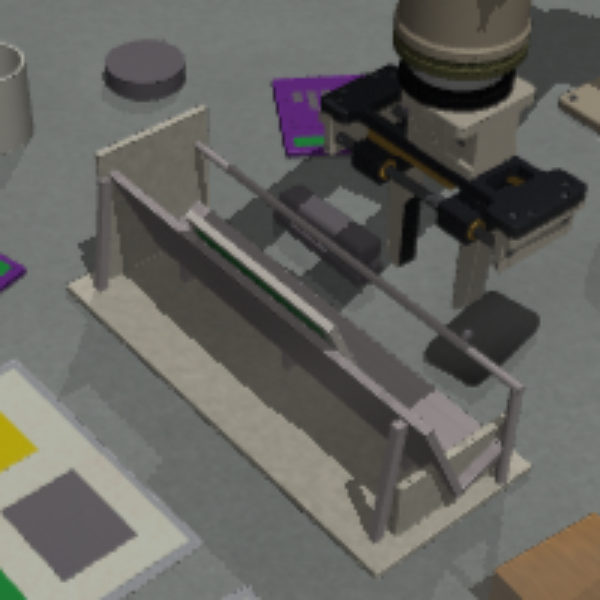

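View pics/w4.png

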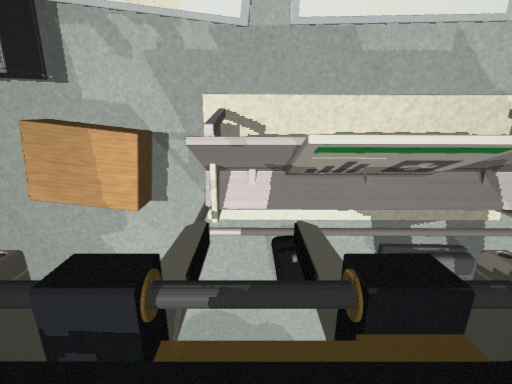

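```bash
python3 -m crank '{"linear":[[0,0,0],[0,0,0],[0,0,0],[6,2,20],[12,4,50],[18,6,80],[18,6,106],[18,6,106],[18,6,106]],"turn":[0,0,0,0,0,0,0,0,0],"fingers":[0,0,0,0,0,0,0,0,0]}'
python3 chk.py 5
python3 -m crank '{"linear":[[2,0,0],[4,0,0],[6,0,0],[7,0,0],[8,0,0],[9,0,0],[10,0,0],[10,0,0]],"turn":[0,0,0,0,0,0,0,0],"fingers":[0,0,0,0,0,0,0,0]}'
python3 chk.py 6
```

```text
time: 7.2
tcp_pos: [0.6074, 0.1841, 0.118]
tcp_rot: [[0.999, 0.031, -0.004], [0.031, -1.0, -0.001], [-0.004, 0.001, -1.0]]
wrist_force: [0.1, 0.2, 1.1]
grip_width: 0.0006
t 7.2 stand x,y mm 19.7 165.1 tipz 99.0 F [0.11 0.21 1.08] yaw-psi 0.0003 gw 0.0006131914608639187
time: 7.97
tcp_pos: [0.618, 0.185, 0.1198]
tcp_rot: [[0.999, 0.032, -0.002], [0.032, -0.999, -0.0], [-0.002, 0.0, -1.0]]
wrist_force: [-5.3, -1.2, 5.4]
grip_width: 0.0006
t 7.97 stand x,y mm 30.3 165.7 tipz 100.8 F [-5.32 -1.17  5.43] yaw-psi 0.0009 gw 0.0006078317887219908
```

View pics/s6.png

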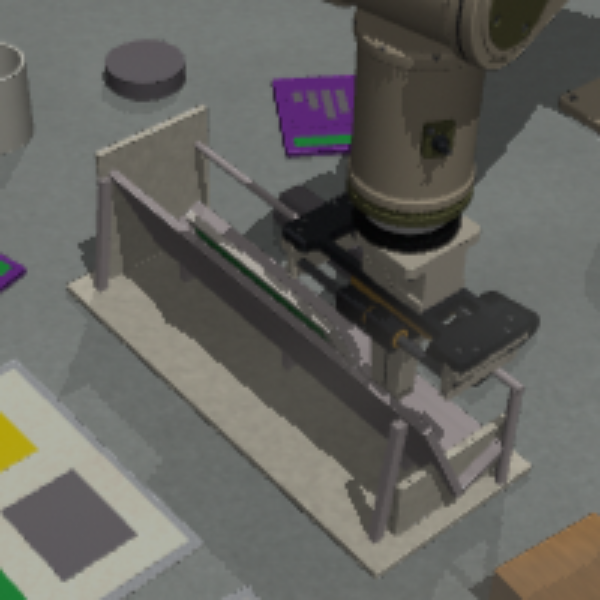

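View pics/w6.png

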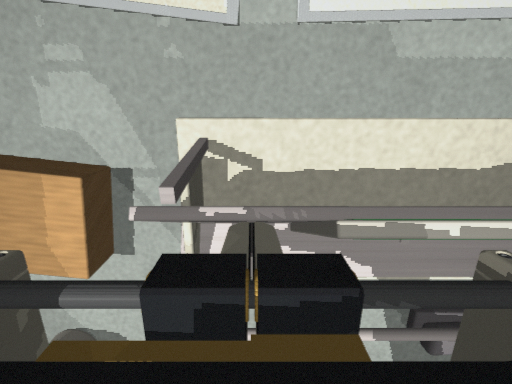

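```bash
python3 -m crank '{"linear":[[-3,0,0],[-3,6,0],[-3,12,0],[-3,16,0],[-3,20,0],[-3,25,0],[-3,30,0],[-3,35,0],[-3,40,0],[-3,45,0],[-3,50,0],[-3,55,0],[-3,60,0],[-3,60,0]],"turn":[0,0,0,0,0,0,0,0,0,0,0,0,0,0],"fingers":[0,0,0,0,0,0,0,0,0,0,0,0,0,0]}'
python3 chk.py 7; python3 pan.py 7
```

```text
time: 9.23
tcp_pos: [0.6177, 0.1238, 0.1196]
tcp_rot: [[1.0, 0.031, -0.0], [0.031, -1.0, -0.0], [-0.0, 0.0, -1.0]]
wrist_force: [-0.5, 0.2, -0.0]
grip_width: 0.0003
t 9.23 stand x,y mm 28.2 104.5 tipz 100.6 F [-0.52  0.18 -0.01] yaw-psi -0.0 gw 0.00032704766262244423
scene top strip 334 [[-8.0, -166.0, 116.0], [-7.0, -81.0, 118.0], [-2.0, 11.0, 137.0], [1.0, 90.0, 141.0], [1.0, 91.0, 142.0]]
top top strip 226 [[-11.0, -88.0, 116.0], [-10.0, -85.0, 117.0], [-8.0, -35.0, 132.0], [-2.0, 12.0, 141.0], [0.0, 52.0, 143.0]]
-160 -0.3; -140 0.1; -120 -0.1; -100 -0.2; -80 -8.0; -60 -8.4; -40 -8.6; -20 -8.0; 0 -8.2; 20 -9.0; 40 -8.2; 60 -8.5; 80 None; 100 -1.3; 120 -0.3; 140 0.6; 160 -0.6; 180 -0.5; 200 0.5;
```

View pics/s7.png

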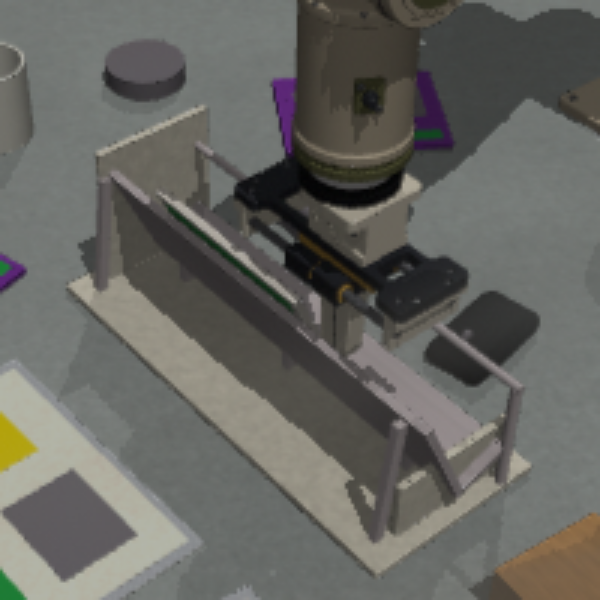

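```bash
python3 -m crank '{"linear":[[0,5,0],[0,10,0],[0,15,0],[0,20,0],[0,25,0],[0,30,0],[0,35,0],[0,40,0],[0,45,0],[0,50,0],[0,55,0],[0,60,0],[0,65,0],[0,68,0],[0,70,0],[0,71,0],[0,72,0],[0,73,0],[0,73,0]],"turn":[0,0,0,0,0,0,0,0,0,0,0,0,0,0,0,0,0,0,0],"fingers":[0,0,0,0,0,0,0,0,0,0,0,0,0,0,0,0,0,0,0]}'
python3 chk.py 8; python3 pan.py 8
```

```text
time: 11.02
tcp_pos: [0.62, 0.0519, 0.1197]
tcp_rot: [[0.999, 0.032, -0.0], [0.032, -0.999, -0.0], [-0.0, 0.0, -1.0]]
wrist_force: [-2.0, 2.0, 0.3]
grip_width: 0.0004
t 11.02 stand x,y mm 28.2 32.6 tipz 100.7 F [-1.95  1.96  0.34] yaw-psi 0.0008 gw 0.0004009113808813448
scene top strip 298 [[-9.0, -166.0, 116.0], [-7.0, -152.0, 119.0], [-2.0, -59.0, 137.0], [0.0, 18.0, 141.0], [1.0, 20.0, 142.0]]
top top strip 210 [[-11.0, -160.0, 115.0], [-10.0, -157.0, 117.0], [-8.0, -113.0, 132.0], [-2.0, -68.0, 141.0], [-1.0, -10.0, 142.0]]
-160 -7.3; -140 -8.4; -120 -8.2; -100 -8.2; -80 -7.7; -60 -8.4; -40 -8.8; -20 None; 0 -8.1; 20 -7.6; 40 -1.3; 60 -0.7; 80 0.5; 100 -0.0; 120 -0.5; 140 None; 160 -0.8; 180 -0.4; 200 0.1;
```

View pics/s8.png

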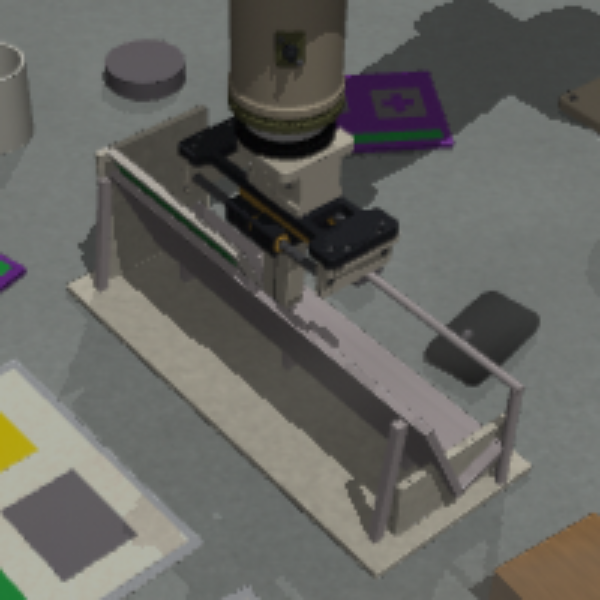

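View pics/w8.png

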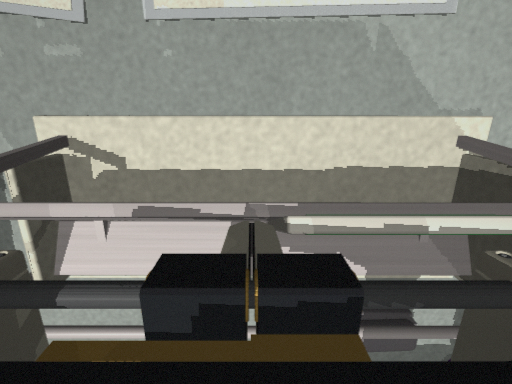

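```bash
python3 -m crank '{"linear":[[0,1,0],[0,2,0],[0,3,0],[0,4,0],[0,4,0]],"turn":[0,0,0,0,0],"fingers":[0,0,0,0,0]}' | sed -n '1,2p;6p'; python3 -c "
from chk import *" 9 ; for i in 1; do python3 -m crank '{"linear":[[0,1,0],[0,2,0],[0,2,0]],"turn":[0,0,0],"fingers":[0,0,0]}'; done
```

```text
time: 11.63
tcp_pos: [0.6201, 0.0477, 0.1196]
t 11.63 stand x,y mm 28.2 28.4 tipz 100.6 F [-1.02  0.22 -0.14] yaw-psi 0.0005 gw 0.00048044749041081146
time: 11.98
tcp_pos: [0.6202, 0.0458, 0.1196]
tcp_rot: [[0.999, 0.032, -0.0], [0.032, -0.999, -0.0], [-0.0, 0.0, -1.0]]
wrist_force: [-0.3, 1.5, 0.5]
grip_width: 0.0006
```

```bash
python3 pan.py 10 | head -2; python3 -m crank '{"linear":[[0,1,0],[0,1,0],[0,2,0],[0,2,0]],"turn":[0,0,0,0],"fingers":[0,0,0,0]}';python3 pan.py 11 | head -2
```

```text
scene top strip 296 [[-8.0, -165.0, 116.0], [-7.0, -156.0, 118.0], [-2.0, -66.0, 136.0], [1.0, 12.0, 140.0], [1.0, 14.0, 141.0]]
top top strip 203 [[-11.0, -167.0, 116.0], [-10.0, -163.0, 118.0], [-8.0, -119.0, 132.0], [-2.0, -76.0, 141.0], [-0.0, -73.0, 143.0]]
time: 12.42
tcp_pos: [0.6202, 0.0442, 0.1196]
tcp_rot: [[0.999, 0.032, -0.0], [0.032, -0.999, 0.001], [-0.0, -0.001, -1.0]]
wrist_force: [-0.2, 3.7, -0.3]
grip_width: 0.0005
scene top strip 294 [[-8.0, -166.0, 116.0], [-7.0, -158.0, 118.0], [-2.0, -66.0, 137.0], [1.0, 11.0, 141.0], [1.0, 12.0, 141.0]]
top top strip 200 [[-11.0, -166.0, 116.0], [-10.0, -163.0, 117.0], [-8.0, -119.0, 132.0], [-2.0, -76.0, 142.0], [1.0, -19.0, 144.0]]
```

```bash
python3 -m crank '{"linear":[[0,1,0],[0,1,0],[0,1,0]],"turn":[0,0,0],"fingers":[0,0,0]}';python3 -m crank '{"linear":[[0,1,0],[0,1,0],[0,1,0]],"turn":[0,0,0],"fingers":[0,0,0]}'; python3 chk.py 12; python3 pan.py 12 | head -2
```

```text
time: 12.77
tcp_pos: [0.6202, 0.044, 0.1197]
tcp_rot: [[0.999, 0.032, -0.0], [0.032, -0.999, 0.002], [0.0, -0.002, -1.0]]
wrist_force: [-0.5, 7.0, 0.1]
grip_width: 0.0007
time: 13.02
tcp_pos: [0.6202, 0.0438, 0.1196]
tcp_rot: [[0.999, 0.033, -0.0], [0.033, -0.999, 0.003], [-0.0, -0.003, -1.0]]
wrist_force: [-0.5, 10.1, 0.8]
grip_width: 0.0004
t 13.02 stand x,y mm 28.2 24.5 tipz 100.6 F [-0.54 10.09  0.81] yaw-psi 0.0016 gw 0.00044260048002833715
scene top strip 295 [[-8.0, -166.0, 116.0], [-7.0, -158.0, 118.0], [-2.0, -68.0, 137.0], [1.0, 10.0, 141.0], [4.0, 12.0, 142.0]]
top top strip 201 [[-11.0, -167.0, 116.0], [-10.0, -163.0, 118.0], [-8.0, -119.0, 132.0], [-2.0, -76.0, 141.0], [1.0, -22.0, 142.0]]
```

View pics/s12.png

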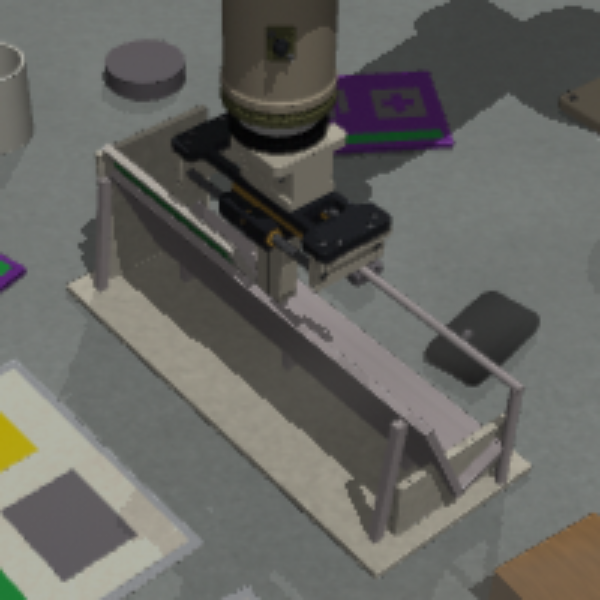

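The panel is hard against the plate: the force climbs about 3 N per mm commanded and the finger no longer moves. I'll back away in y, then rise clear.

```bash
python3 -m crank '{"linear":[[0,-2,0],[0,-5,0],[-2,-15,0],[-8,-30,0],[-12,-35,-15],[-15,-35,-45],[-15,-35,-80],[-15,-35,-110],[-50,-35,-130],[-90,-35,-130],[-130,-35,-130],[-170,-35,-130],[-200,-35,-130],[-200,-35,-130],[-200,-35,-130]],"turn":[0,0,0,0,0,0,0,0,0,0,0,0,0,0,0],"fingers":[0,0,0,0,0,0,0,0,0,0,0,0,0,0,0]}'; python3 chk.py 13; python3 pan.py 13
python3 -c "
import cv2
a=cv2.imread('pics/full_top13.png')[140:265,165:320];cv2.imwrite('pics/tz13.png',cv2.resize(a,None,fx=4.5,fy=4.5,interpolation=2))"
```

```text
time: 14.47
tcp_pos: [0.4184, 0.0711, 0.2511]
tcp_rot: [[0.999, 0.033, 0.003], [0.033, -0.999, 0.0], [0.003, 0.0, -1.0]]
wrist_force: [0.1, 0.5, -0.1]
grip_width: 0.0005
t 14.47 stand x,y mm -172.7 58.0 tipz 232.1 F [ 0.13  0.47 -0.11] yaw-psi 0.0016 gw 0.00045960715050347725
scene top strip 294 [[-8.0, -166.0, 116.0], [-7.0, -158.0, 119.0], [-2.0, -67.0, 136.0], [1.0, 10.0, 140.0], [1.0, 13.0, 142.0]]
top top strip 376 [[-11.0, -166.0, 116.0], [-10.0, -160.0, 117.0], [-8.0, -79.0, 133.0], [-2.0, 0.0, 141.0], [0.0, 8.0, 142.0]]
-160 -7.9; -140 -8.2; -120 -8.4; -100 -8.1; -80 -7.8; -60 -8.6; -40 -8.4; -20 -8.3; 0 -8.3; 20 0.0; 40 -0.2; 60 -0.0; 80 -0.4; 100 -0.1; 120 -0.2; 140 0.4; 160 0.1; 180 -0.1; 200 0.1;
```

View pics/s13.png

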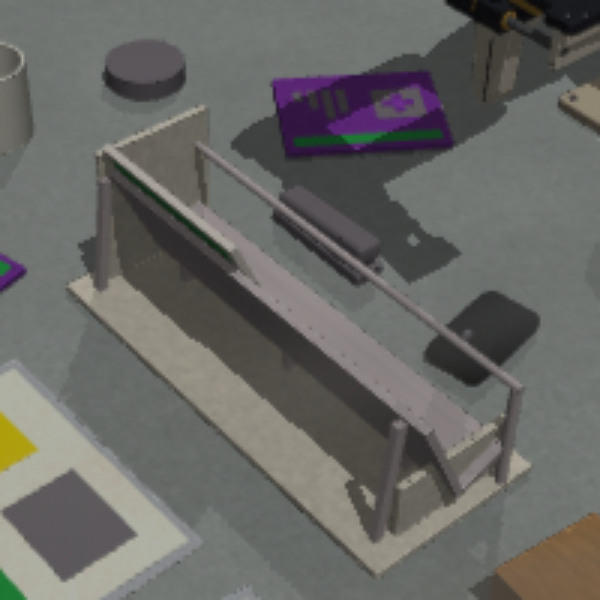

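View pics/tz13.png

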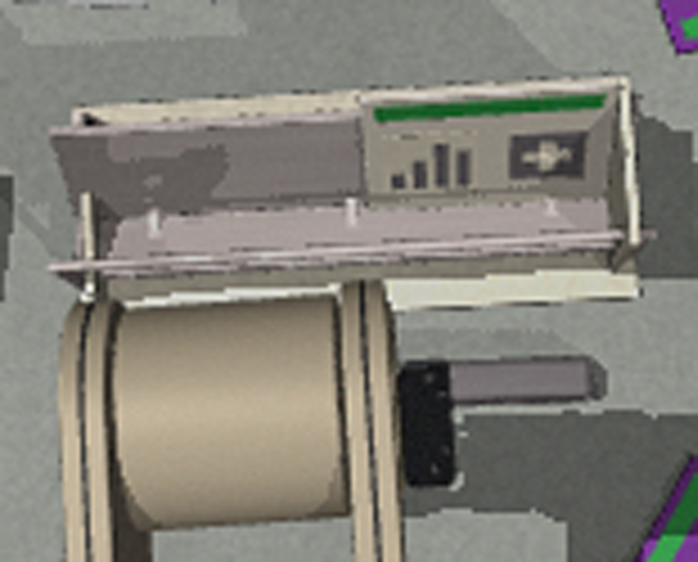

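```bash
python3 -c "
from workcell import ticket,status
print(ticket.close_job()); print(status.read_state()['time'])"
```

```text
the job is handed in; nothing more can be done
None
the job is handed in; nothing more can be done
```

I tipped the panel back onto the sloped back with the open fingers. Then I slid it about 120 mm along the ledge, pushing on its side edge with the closed fingers, until it met the tall end plate. The job was handed in at about 14.6 s, with the arm withdrawn and touching nothing.

**Last checks:**
- **Flat on the back:** depth readings put the panel's front face 8 mm (its thickness) in front of the sloped back along its whole width. Its top edge sits about 141 mm up the slope, so it is still on the ledge.
- **Against the end plate:** the panel's far edge is about 12 mm in my shifted stand frame, which is what 180 mm of panel from the plate's inner face should give. During the final push the finger stopped moving and the force rose to 10 N. The camera calibration is only good to about 2 mm, so I judged contact mainly from the force.
- **Other things on the desk:** the mouse, stapler, tin and purple look-alikes look undisturbed in the last scene picture. I compared these by eye and did not measure them.
- **Light contact with the stand:** I touched the fingertip to the fixed back at about 7 N to set the pushing depth.

No check failed or disagreed.

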